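# Line up the polish pots by height

### The job

Tidy the four polish pots beside the faceting machine: line them up on the row of black discs in order of height, the shortest on the disc next to the dial gauge and the tallest on the disc furthest from it, each standing upright in the middle of its disc. Do not tip a pot over, and leave the little dish with the cut stone where it is.

Things in the scene. Friction and masses are not known exactly. Their poses are not given: they have to be found in the camera images.
- squat_mid (a point): The shortest and widest pot: an upright straight-sided pot of amber glass with a paper label and a flat aluminium screw cap of the same diameter (top 14 mm). 54 mm in diameter, 42 mm high with its cap. Loose, stands on the table at the start, 100 g or so; the cap does not turn. The point is its centre, half-way up (21 mm above its foot); z axis up along the pot.
- slim_mid (a point): The thinnest pot, second shortest: an upright straight-sided pot of amber glass with a paper label and a flat aluminium screw cap of the same diameter (top 14 mm). 34 mm in diameter, 60 mm high with its cap. Loose, stands on the table at the start, 70 g or so; the cap does not turn. The point is its centre, half-way up (30 mm above its foot); z axis up along the pot.
- wide_mid (a point): The second tallest pot, second widest: an upright straight-sided pot of amber glass with a paper label and a flat aluminium screw cap of the same diameter (top 14 mm). 46 mm in diameter, 80 mm high with its cap. Loose, stands on the table at the start, 150 g or so; the cap does not turn. The point is its centre, half-way up (40 mm above its foot); z axis up along the pot.
- tall_mid (a point): The tallest pot: an upright straight-sided pot of amber glass with a paper label and a flat aluminium screw cap of the same diameter (top 14 mm). 40 mm in diameter, 102 mm high with its cap. Loose, stands on the table at the start, 150 g or so; the cap does not turn. The point is its centre, half-way up (51 mm above its foot); z axis up along the pot.
- disc_0_top (a point): One of four identical fixed black rubber discs, 62 mm in diameter and 3 mm thick, in one row (about 76 to 100 mm from one to the next) on a plywood strip 76 mm wide, 510 mm long and 12 mm high, which lies on the table roughly across the robot's front. The point is the centre of the disc's top face, 15 mm above the table; its y axis runs along the row. This is the disc at the -y end of the row.
- disc_1_top (a point): One of four identical fixed black rubber discs, 62 mm in diameter and 3 mm thick, in one row (about 76 to 100 mm from one to the next) on a plywood strip 76 mm wide, 510 mm long and 12 mm high, which lies on the table roughly across the robot's front. The point is the centre of the disc's top face, 15 mm above the table; its y axis runs along the row. This is the second disc from the -y end.
- disc_2_top (a point): One of four identical fixed black rubber discs, 62 mm in diameter and 3 mm thick, in one row (about 76 to 100 mm from one to the next) on a plywood strip 76 mm wide, 510 mm long and 12 mm high, which lies on the table roughly across the robot's front. The point is the centre of the disc's top face, 15 mm above the table; its y axis runs along the row. This is the third disc from the -y end.
- disc_3_top (a point): One of four identical fixed black rubber discs, 62 mm in diameter and 3 mm thick, in one row (about 76 to 100 mm from one to the next) on a plywood strip 76 mm wide, 510 mm long and 12 mm high, which lies on the table roughly across the robot's front. The point is the centre of the disc's top face, 15 mm above the table; its y axis runs along the row. This is the disc at the +y end of the row.
- dial_face (a point): The dial gauge: a round dark-steel gauge 58 mm in diameter with a white dial face, lying face up on the plywood strip just beyond one end or the other of the row of discs (about 82 mm from the last disc's centre); fixed, its face 33 mm above the table. The point is the centre of the face. A fixed wooden block, 22 mm high (34 mm above the table), lies beyond the row's other end.
- dish_mid (a point): A little loose white porcelain dish, 36 mm in diameter and 8 mm high, with a cut green stone on it (16 mm high in all), on the table among the pots. To be left where it is. The point is the dish's centre, 4 mm above the table.

How it is judged:
At the end, for the whole second after the job is handed in: All four pots stand upright (within 0.1 rad) and at rest on the discs' tops (within 6 mm in height), each within 12 mm of its disc's centre, in order of height (42, 60, 80, 102 mm) from the disc next to the dial gauge to the disc furthest from it (height (world z) of squat_mid between 0.03 and 0.042 m and angle between each of squat_mid, slim_mid, wide_mid, tall_mid's own z axis and vertical below 0.1 rad and linear speed of each of squat, slim, wide, tall below 0.02 m/s and height (world z) of slim_mid between 0.039 and 0.051 m and height (world z) of wide_mid between 0.049 and 0.061 m and height (world z) of tall_mid between 0.06 and 0.072 m and ((horizontal distance between dial_face and disc_0_top below 0.15 m and horizontal distance between squat_mid and disc_0_top below 0.012 m and horizontal distance between slim_mid and disc_1_top below 0.012 m and horizontal distance between wide_mid and disc_2_top below 0.012 m and horizontal distance between tall_mid and disc_3_top below 0.012 m) or (horizontal distance between dial_face and disc_3_top below 0.15 m and horizontal distance between squat_mid and disc_3_top below 0.012 m and horizontal distance between slim_mid and disc_2_top below 0.012 m and horizontal distance between wide_mid and disc_1_top below 0.012 m and horizontal distance between tall_mid and disc_0_top below 0.012 m))); the robot touches nothing.
It fails at once if a pot is tipped over (angle between any of squat_mid, slim_mid, wide_mid, tall_mid's own z axis and vertical above 0.7 rad).
It fails at once if the dish with the cut stone is pushed more than 25 mm from its place (distance of dish_mid from where it was at the start of the episode above 0.025 m).
It also fails if it takes over 109 s, if anything falls off the work surface, if the arm or the gripper's body presses on something with over 40 N, if the wrist force passes 120 N, or if a joint passes its speed limit or range.

### The arm

A 6-joint arm with a two-finger parallel gripper is mounted at the origin on the work surface. World frame = base frame: x ahead of the robot, y to its left, z up, the work surface at z = 0. Lengths are in m, angles in rad, forces in N, time in s.
With the tool pointing down it reaches from about 0.3 to 0.875 m from the base axis. Payload 6.4 kg.
Tool frame: the origin (TCP) lies midway between the tips of the shut fingers; the grasp point (between the pads) lies 19 mm behind it; z points along the fingers, y is the direction in which the jaws open and shut (so a half turn about z gives the same grasp; the last joint's range is limited). The gripper opens to 85 mm and grips with 20 to 120 N. Pads are 22 mm wide; open, the fingers measure 114 mm over their backs; the gripper's body (76 mm by 85 mm) begins 54 mm behind the grasp point. The pads swing forward as they close: fully open they stand 13 mm farther back than shut.
Start: joints at [1.102, 0.181, 1.607, -0, 1.354, -0.206], TCP at [0.149, 0.555, 0.231] pointing down, gripper open.
Joint ranges: [-2.99, 2.99], [-0.89, 2.07], [0.3, 2.58], [-1.14, 4.28], [0, 2.63], [-3.12, 3.12]. Speed limits (rad/s): [2.57, 2.57, 3.01, 3.14, 3.14, 3.14].

### API

Orientations are given as a unit quaternion [w, x, y, z].
In Python, from bench import ctrl gives the robot as it stands.
- The arm moves only by the tool apply_moves, never from a script. Its argument "plan" is a list of rows, each an object with "translation": the shift along the tool's x, y, z in m, a list of three; "angular": the turn, a rotation vector about the tool's x, y, z in rad, a list of three; "hand": the finger opening in m, from 0 to 0.0854. In form: [{"translation": [x, y, z], "angular": [rx, ry, rz], "hand": hand}, ...]. A call has 1 to 10 rows; each row shifts and turns the commanded pose from where the row before left it, along the tool's axes as they then stand; what a row does not reach is not made up. A row lasts 1/8 s, in which the tool goes at most 62.5 mm and 10.7 degrees, less where a joint would pass 70% of its speed; a pose out of reach is approached as far as the arm can. A call with a gripper value outside its range is refused whole. The fingers move at their own pace and stop on an object; the grip force is fixed at half the most. Time passes only in rows, so rows that do not move let the fingers close. It gives the time, the measured TCP pose, the force and the opening at its end, in the units of the state.
- ctrl.get_obs(): the state, without advancing time (a new reading comes with each control period).
- ctrl.camera(name): name is "side" or "top"; returns a dict with "img" (400x640x3 uint8, red, green, blue), "K" (3x3 intrinsics, pixels), "k1" (the pictures are not rectified: a ray, as slopes to the right and down, at radius r is drawn at 1 + k1 r^2 times it, then the intrinsics apply), "eye" and "orientation" of the camera in the world. Camera axes: x right, y up, looking along -z (the intrinsics and any distortion apply to the point x, -y, -z); pixel columns grow to the right and rows downward; lengths in m; the calibration is good to about 2 mm. A picture is of the moment at which its call begins. There is no depth.
- ctrl.hand_in(): hands the job in, once; it reports no verdict.
The state is a dict: "time_s": time; "q": joint angles; "dq": joint speeds; "joint_efforts": joint torques, N m; "eef_pos": TCP position; "eef_rot": TCP orientation; "wrist_force": force on the tool from outside, world axes, zero at the start; "torque": the same for the moment, N m; "opening": opening from 0.0 (shut) to 1.0 (fully open).
Only numpy, scipy, OpenCV 4.12 (cv2) and the standard library are available. Lean on these libraries where they do the work, as an engineer would, in place of code of your own. Each camera call takes 0.05 s, during which the arm holds its last target.

## Working session

There is one attempt and no reset: what is moved stays moved. The work goes in short steps, Python scripts to look and compute and a tool call to move; the robot and the scene stay as the last step left them, time stands still between calls to the robot, and variables do not carry over. Pictures are saved under pics/ and viewed, and the job is handed in when it is done.

Besides the shell and the picture viewer there is one more tool, called after "Emit:" by a JSON object that holds its "op" and its "data". apply_moves: Moves the arm, as the interface text tells. Its arguments: {"type":"object","properties":{"plan":{"type":"array","items":{"type":"object","properties":{"translation":{"type":"array","items":{"type":"number"}},"angular":{"type":"array","items":{"type":"number"}},"hand":{"type":"number"}}}}},"required":["plan"]}

```bash
ls; mkdir -p pics; python3 - <<'E'
from bench import ctrl
import cv2
o=ctrl.get_obs(); print(o)
for n in("top","side"):
    c=ctrl.camera(n); print(n,c["K"],c["k1"],c["eye"],c["orientation"])
    cv2.imwrite(f"pics/{n}0.png",c["img"][:,:,::-1])
E
```

```text
pics
{'time_s': 0.0, 'q': array([ 1.10169759e+00,  1.81535716e-01,  1.60803015e+00, -1.58328910e-05,
        1.35378391e+00, -2.06308552e-01]), 'dq': array([-1.17239750e-03, -2.20581429e-04, -1.03062270e-03,  3.53293569e-04,
       -1.51846527e-03,  8.52876356e-05]), 'joint_efforts': array([-1.66518937e-03, -4.44890535e+01, -3.51320779e+01, -4.90715356e-04,
        9.55209020e-03, -3.19956064e-05]), 'eef_pos': array([0.14910556, 0.5547519 , 0.23037644]), 'eef_rot': array([-2.83793558e-04,  1.31015588e-01,  9.91379919e-01, -8.31499754e-04]), 'wrist_force': array([ 0.11494789,  0.37065   , -0.7133765 ]), 'torque': array([ 0.0194994 ,  0.00201842, -0.0671575 ]), 'opening': 0.9992932458393705}
top [[424.89857865   0.         315.48933582]
 [  0.         424.89857865 198.67982038]
 [  0.           0.           1.        ]] -0.054547079401149 [0.48609334 0.01668993 0.78788837] [-0.70495631 -0.03401978  0.04442735  0.70703993]
side [[441.63785335   0.         315.28523022]
 [  0.         441.63785335 200.39575119]
 [  0.           0.           1.        ]] -0.018573506547206693 [ 0.14629031 -0.62696249  0.54245169] [ 0.8421161   0.45976865 -0.13315554 -0.24844088]
```

View pics/top0.png

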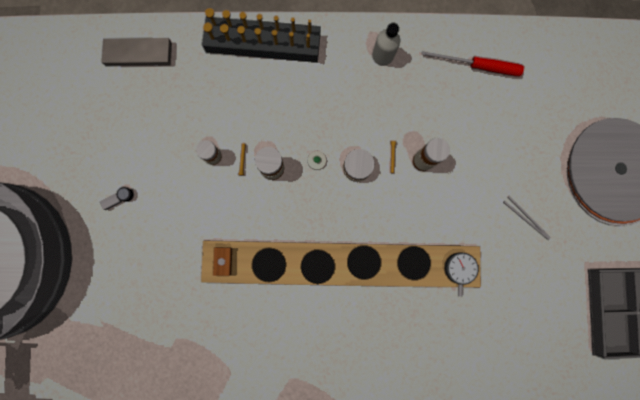

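View pics/side0.png

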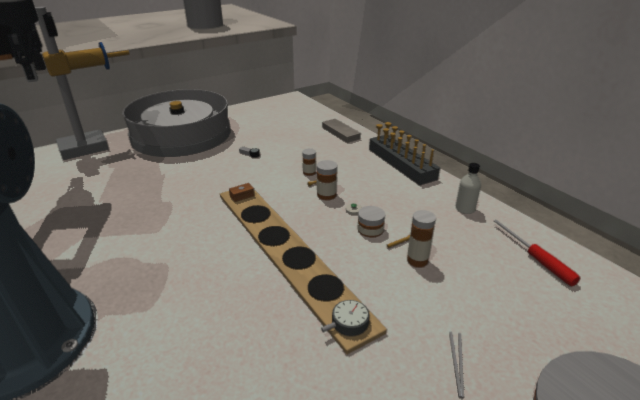

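The top view shows the discs at about (269,264), (318,266), (364,262) and (414,263), with the dial at (462,268). The pots are slim (208,150), wide (268,160), squat (359,165) and tall (435,152), and the dish is at (317,160). Next I'll write helpers and zoom in on the pots.

```bash
cat > h.py <<'E'
import numpy as np, cv2
from scipy.spatial.transform import Rotation as R
def rot(c):
    w,x,y,z=c["orientation"]; return R.from_quat([x,y,z,w]).as_matrix()
def plane(c,uv,z):
    uv=np.array(uv,float).reshape(-1,1,2)
    # cv2 forward model 1+k1 r^2 identical
    n=cv2.undistortPointsIter(uv,c["K"],np.array([c["k1"],0,0,0,0.]),None,None,(3,50,1e-10)).reshape(-1,2)
    d=np.c_[n[:,0],-n[:,1],-np.ones(len(n))]@rot(c).T
    e=np.array(c["eye"]); return e+d*((z-e[2])/d[:,2])[:,None]
def proj(c,P):
    p=(np.array(P,float).reshape(-1,3)-np.array(c["eye"]))@rot(c)
    p=p*[1,-1,-1]
    return cv2.projectPoints(p,np.zeros(3),np.zeros(3),c["K"],np.array([c["k1"],0,0,0,0.]))[0].reshape(-1,2)
E
python3 - <<'E'
from bench import ctrl
from h import *
import pickle
t=ctrl.camera("top"); s=ctrl.camera("side"); pickle.dump((t,s),open("c0.pkl","wb"))
g=t["img"].max(2)
m=((g<45)*255).astype(np.uint8)
m[:230]=0;m[295:]=0;m[:,:200]=0;m[:,490:]=0
for c in cv2.findContours(m,0,2)[0]:
    if cv2.contourArea(c)>300:
        (e,ax,a)=cv2.fitEllipse(c); print("disc",np.round(e,1),np.round(ax,1),plane(t,e,.015)[0].round(4), cv2.contourArea(c))
a=t["img"][120:200,180:480,::-1]; cv2.imwrite("pics/z1.png",cv2.resize(a[:,:150],None,fx=5,fy=5,interpolation=cv2.INTER_CUBIC))
cv2.imwrite("pics/z2.png",cv2.resize(a[:,150:],None,fx=5,fy=5,interpolation=cv2.INTER_CUBIC))
a=s["img"][140:280,290:450,::-1]; cv2.imwrite("pics/z3.png",cv2.resize(a,None,fx=4,fy=4,interpolation=cv2.INTER_CUBIC))
print(plane(t,[[208,147],[268,160],[359,165],[435,150],[317,160],[462,268],[222,262]],0.03).round(3))
E
```

```text
disc [317.4 266.2] [32.  32.1] [0.4498 0.0021 0.015 ] 798.5
disc [268.6 264.6] [31.9 32.4] [0.4531 0.09   0.015 ] 799.0
disc [413.6 262.6] [31.2 32. ] [ 0.4551 -0.1724  0.015 ] 780.0
disc [363.7 262. ] [31.5 32.2] [ 0.4569 -0.0815  0.015 ] 790.0
[[ 0.666  0.201  0.03 ]
 [ 0.641  0.091  0.03 ]
 [ 0.632 -0.074  0.03 ]
 [ 0.66  -0.214  0.03 ]
 [ 0.641  0.002  0.03 ]
 [ 0.445 -0.256  0.03 ]
 [ 0.458  0.171  0.03 ]]
```

View pics/z1.png

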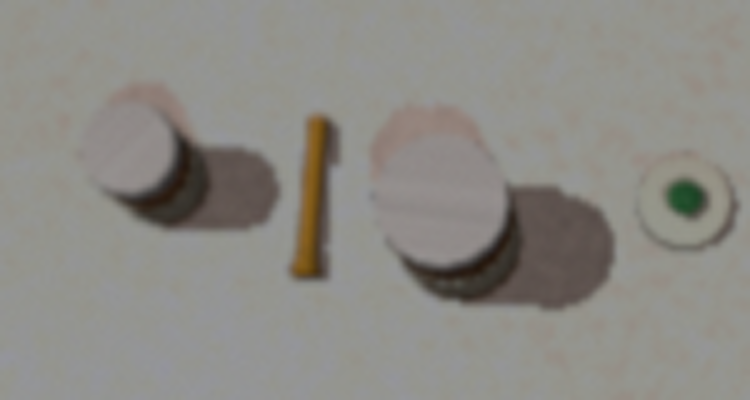

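View pics/z2.png

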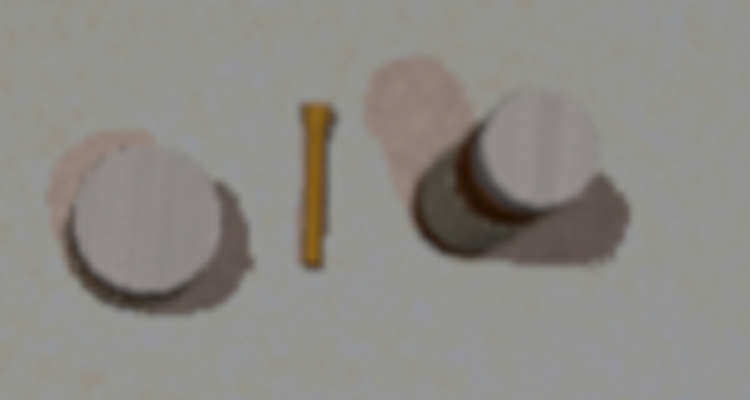

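View pics/z3.png

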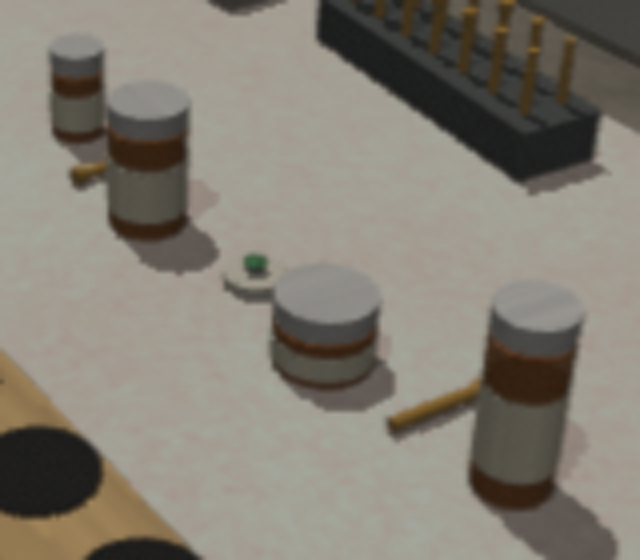

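```bash
python3 - <<'E'
from h import *
import pickle
t,s=pickle.load(open("c0.pkl","rb"))
caps={"slim":((205.4,148.9),.060,.034),"wide":((267.3,159.5),.080,.046),"squat":((359.0,163.2),.042,.054),"tall":((437.8,149.4),.102,.040)}
S=s["img"][:,:,::-1].copy(); T=t["img"][:,:,::-1].copy()
a=np.linspace(0,2*np.pi,60)
for n,(uv,h,d) in caps.items():
    P=plane(t,uv,h)[0]; print(n,P.round(4))
    for z in (0,h):
        ring=np.c_[P[0]+d/2*np.cos(a),P[1]+d/2*np.sin(a),0*a+z]
        for I,c in ((S,s),(T,t)):
            for u in proj(c,ring): I[int(round(u[1])),int(round(u[0]))]=(0,0,255)
g=s["img"].max(2); m=((g<45)*255).astype(np.uint8); m[:190]=0; m[310:]=0;m[:,:225]=0;m[:,360:]=0
for c in cv2.findContours(m,0,2)[0]:
    if cv2.contourArea(c)>150:
        e,ax,_=cv2.fitEllipse(c); print("side disc",plane(s,e,.015)[0].round(4),np.round(ax,1))
cv2.imwrite("pics/o1.png",cv2.resize(S[140:280,290:450],None,fx=4,fy=4,interpolation=0))
cv2.imwrite("pics/o2.png",cv2.resize(T[120:200,185:455],None,fx=2.9,fy=2.9,interpolation=0))
E
```

```text
slim [0.6552 0.1979 0.06  ]
wide [0.6319 0.0875 0.08  ]
squat [ 0.6329 -0.0725  0.042 ]
tall [ 0.6445 -0.1971  0.102 ]
side disc [ 0.4543 -0.1748  0.015 ] [24.6 34.6]
side disc [ 0.4565 -0.0838  0.015 ] [20.7 31.3]
side disc [ 4.494e-01 -1.000e-04  1.500e-02] [18.1 29.1]
side disc [0.4526 0.0881 0.015 ] [15.3 27.7]
```

View pics/o1.png

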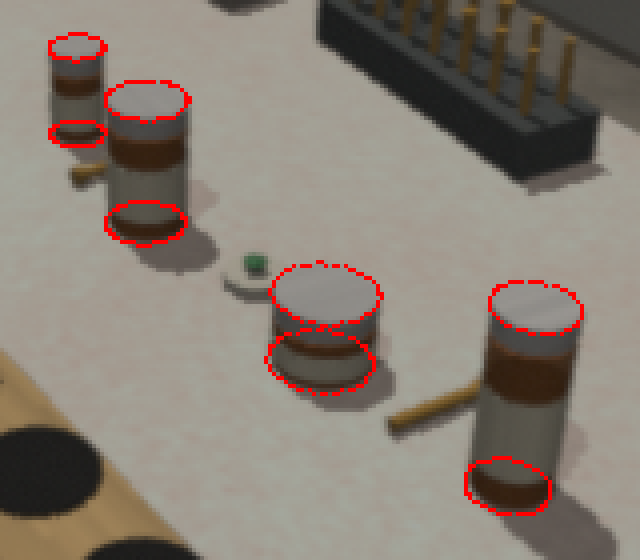

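View pics/o2.png

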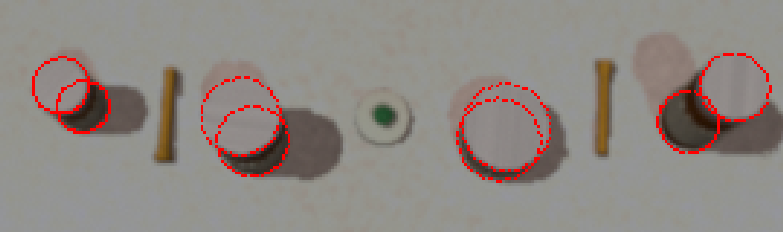

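Both views agree to within about 2 mm, and the disc spacings and the dial distance (83 mm) match the spec. The dial is at the -y end, so the order is squat→disc0, slim→disc1, wide→disc2, tall→disc3. First I'll turn the jaws to lie along world x.

Emit:
{"op": "apply_moves", "data": {"plan": [{"translation": [0, 0, 0], "angular": [0, 0, 0.1634], "hand": 0.085}, {"translation": [0, 0, 0], "angular": [0, 0, 0.1634], "hand": 0.085}, {"translation": [0, 0, 0], "angular": [0, 0, 0.1634], "hand": 0.085}, {"translation": [0, 0, 0], "angular": [0, 0, 0.1634], "hand": 0.085}, {"translation": [0, 0, 0], "angular": [0, 0, 0.1634], "hand": 0.085}, {"translation": [0, 0, 0], "angular": [0, 0, 0.1634], "hand": 0.085}, {"translation": [0, 0, 0], "angular": [0, 0, 0.1634], "hand": 0.085}, {"translation": [0, 0, 0], "angular": [0, 0, 0.1634], "hand": 0.085}]}}

```text
time_s: 1.2
eef_pos: [0.1493, 0.5551, 0.231]
eef_rot: [0.0, 0.709, 0.705, -0.0]
wrist_force: [-1.0, 1.0, 0.2]
opening: 1.0
```

Emit:
{"op": "apply_moves", "data": {"plan": [{"translation": [-0.047, 0.031, 0], "angular": [0, 0, 0], "hand": 0.085}, {"translation": [-0.047, 0.031, 0], "angular": [0, 0, 0], "hand": 0.085}, {"translation": [-0.047, 0.031, 0], "angular": [0, 0, 0], "hand": 0.085}, {"translation": [-0.047, 0.031, 0], "angular": [0, 0, 0], "hand": 0.085}, {"translation": [-0.047, 0.031, 0], "angular": [0, 0, 0], "hand": 0.085}, {"translation": [-0.047, 0.031, 0], "angular": [0, 0, 0], "hand": 0.085}, {"translation": [-0.047, 0.031, 0], "angular": [0, 0, 0], "hand": 0.085}, {"translation": [-0.047, 0.031, 0], "angular": [0, 0, 0], "hand": 0.085}, {"translation": [-0.047, 0.031, 0], "angular": [0, 0, 0], "hand": 0.085}, {"translation": [-0.047, 0.031, 0], "angular": [0, 0, 0], "hand": 0.085}]}}

```text
time_s: 2.45
eef_pos: [0.4605, 0.0838, 0.2314]
eef_rot: [0.0, 0.707, 0.707, 0.0]
wrist_force: [1.6, -0.2, 0.5]
opening: 0.993
```

Emit:
{"op": "apply_moves", "data": {"plan": [{"translation": [-0.047, 0.031, 0], "angular": [0, 0, 0], "hand": 0.085}, {"translation": [-0.047, 0.031, 0], "angular": [0, 0, 0], "hand": 0.085}, {"translation": [-0.047, 0.031, 0], "angular": [0, 0, 0], "hand": 0.085}, {"translation": [-0.047, 0.031, 0], "angular": [0, 0, 0], "hand": 0.085}, {"translation": [-0.047, 0.031, 0], "angular": [0, 0, 0], "hand": 0.085}, {"translation": [-0.047, 0.031, 0], "angular": [0, 0, 0], "hand": 0.085}, {"translation": [0, 0, 0], "angular": [0, 0, 0], "hand": 0.085}, {"translation": [0, 0, 0], "angular": [0, 0, 0], "hand": 0.085}]}}

```text
time_s: 3.45
eef_pos: [0.6455, -0.196, 0.2304]
eef_rot: [-0.001, 0.707, 0.707, -0.0]
wrist_force: [0.4, 0.4, 0.5]
opening: 0.996
```

Emit:
{"op": "apply_moves", "data": {"plan": [{"translation": [-0.002, 0, 0.04], "angular": [0, 0, 0], "hand": 0.085}, {"translation": [0, 0, 0.04], "angular": [0, 0, 0], "hand": 0.085}, {"translation": [0, 0, 0.04], "angular": [0, 0, 0], "hand": 0.085}, {"translation": [0, 0, 0.04], "angular": [0, 0, 0], "hand": 0.085}, {"translation": [0, 0, 0.028], "angular": [0, 0, 0], "hand": 0.085}, {"translation": [0, 0, 0], "angular": [0, 0, 0], "hand": 0.085}, {"translation": [0, 0, 0], "angular": [0, 0, 0], "hand": 0.085}]}}

```text
time_s: 4.32
eef_pos: [0.6468, -0.1979, 0.0452]
eef_rot: [0.001, 0.706, 0.708, 0.0]
wrist_force: [-0.4, -0.1, -0.5]
opening: 0.993
```

```bash
cat > look.py <<'E'
import sys
from bench import ctrl
from h import *
n=sys.argv[1]
s=ctrl.camera("side")["img"][:,:,::-1]; t=ctrl.camera("top")["img"][:,:,::-1]
a=cv2.resize(s[130:350,200:460],None,fx=2.3,fy=2.3,interpolation=2)[:,:398]
cv2.imwrite(f"pics/{n}.png",np.vstack([cv2.resize(s[130:350,180:500],(560,385),interpolation=2),cv2.resize(t[110:300,180:500],(560,332),interpolation=2)])[:600] if 0 else np.hstack([cv2.resize(s[130:350,200:480],(400,314)),cv2.resize(t[80:310,170:480],(400,297)) if 0 else cv2.resize(t[75:320,170:482],(400,314))]))
E
python3 look.py a1
```

```text
(no output)
```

View pics/a1.png

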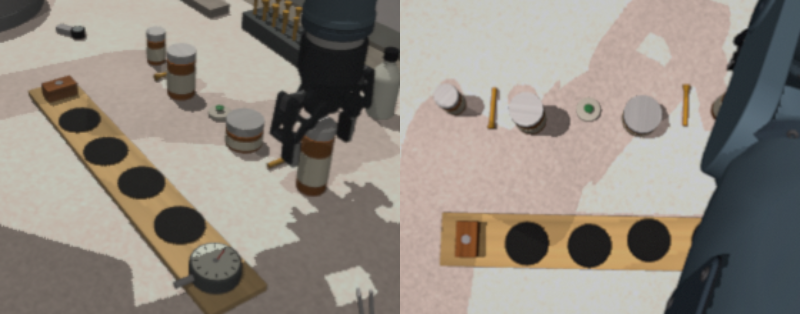

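The fingers straddle the tall pot cleanly, one either side of the cap, so I'll close on it.

Emit:
{"op": "apply_moves", "data": {"plan": [{"translation": [0, 0, 0], "angular": [0, 0, 0], "hand": 0.055}, {"translation": [0, 0, 0], "angular": [0, 0, 0], "hand": 0.045}, {"translation": [0, 0, 0], "angular": [0, 0, 0], "hand": 0.03}, {"translation": [0, 0, 0], "angular": [0, 0, 0], "hand": 0.02}, {"translation": [0, 0, 0], "angular": [0, 0, 0], "hand": 0.02}, {"translation": [0, 0, 0], "angular": [0, 0, 0], "hand": 0.02}]}}

```text
time_s: 5.18
eef_pos: [0.6463, -0.1985, 0.044]
eef_rot: [0.0, 0.707, 0.707, 0.0]
wrist_force: [-2.1, 0.3, 5.4]
opening: 0.455
```

Emit:
{"op": "apply_moves", "data": {"plan": [{"translation": [0, 0, -0.02], "angular": [0, 0, 0], "hand": 0.02}, {"translation": [0, 0, -0.04], "angular": [0, 0, 0], "hand": 0.02}, {"translation": [0, 0, -0.04], "angular": [0, 0, 0], "hand": 0.02}, {"translation": [0, 0, -0.03], "angular": [0, 0, 0], "hand": 0.02}, {"translation": [0, 0, 0], "angular": [0, 0, 0], "hand": 0.02}]}}

```text
time_s: 5.8
eef_pos: [0.6479, -0.1992, 0.1774]
eef_rot: [0.003, 0.707, 0.707, 0.001]
wrist_force: [0.9, 0.5, -1.5]
opening: 0.457
```

```bash
python3 look.py a2
```

```text
(no output)
```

View pics/a2.png

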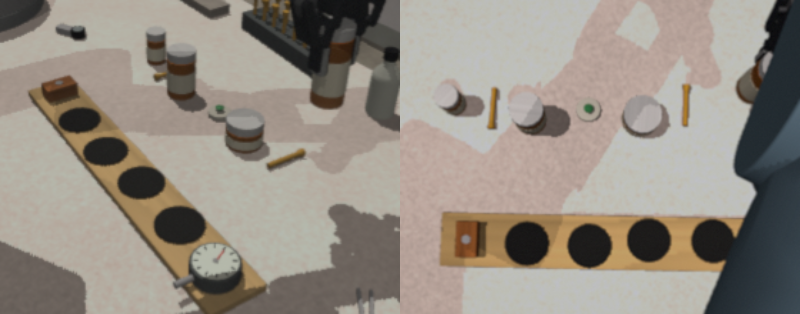

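Emit:
{"op": "apply_moves", "data": {"plan": [{"translation": [0.02, -0.014, 0], "angular": [0, 0, 0], "hand": 0.02}, {"translation": [0.04, -0.027, 0], "angular": [0, 0, 0], "hand": 0.02}, {"translation": [0.04, -0.027, 0], "angular": [0, 0, 0], "hand": 0.02}, {"translation": [0.04, -0.027, 0], "angular": [0, 0, 0], "hand": 0.02}, {"translation": [0.04, -0.027, 0], "angular": [0, 0, 0], "hand": 0.02}, {"translation": [0.04, -0.027, 0], "angular": [0, 0, 0], "hand": 0.02}, {"translation": [0.04, -0.027, 0], "angular": [0, 0, 0], "hand": 0.02}, {"translation": [0.028, -0.019, 0], "angular": [0, 0, 0], "hand": 0.02}, {"translation": [0, 0, 0], "angular": [0, 0, 0], "hand": 0.02}, {"translation": [0, 0, 0], "angular": [0, 0, 0], "hand": 0.02}]}}

```text
time_s: 7.15
eef_pos: [0.4504, 0.0893, 0.1723]
eef_rot: [-0.0, 0.707, 0.707, -0.001]
wrist_force: [-0.1, -0.1, -1.3]
opening: 0.454
```

```bash
python3 look.py a3
```

```text
(no output)
```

View pics/a3.png

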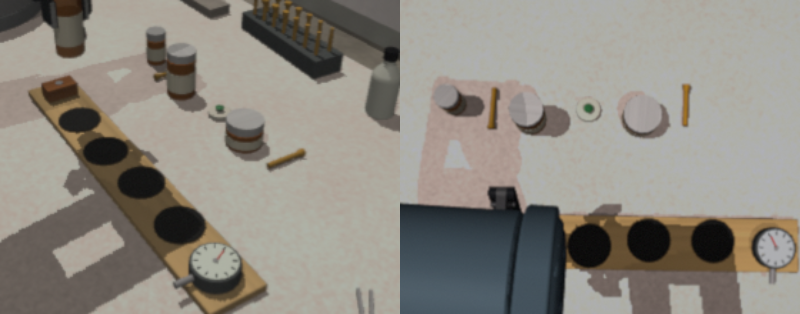

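Emit:
{"op": "apply_moves", "data": {"plan": [{"translation": [0, 0.002, 0.03], "angular": [0, 0, 0], "hand": 0.02}, {"translation": [0, 0, 0.03], "angular": [0, 0, 0], "hand": 0.02}, {"translation": [0, 0, 0.03], "angular": [0, 0, 0], "hand": 0.02}, {"translation": [0, 0, 0.015], "angular": [0, 0, 0], "hand": 0.02}, {"translation": [0, 0, 0.005], "angular": [0, 0, 0], "hand": 0.02}, {"translation": [0, 0, 0.003], "angular": [0, 0, 0], "hand": 0.02}, {"translation": [0, 0, 0], "angular": [0, 0, 0], "hand": 0.02}, {"translation": [0, 0, 0], "angular": [0, 0, 0], "hand": 0.02}]}}

```text
time_s: 8.25
eef_pos: [0.4534, 0.0895, 0.061]
eef_rot: [0.001, 0.707, 0.707, 0.0]
wrist_force: [-0.3, 0.4, -1.8]
opening: 0.453
```

```bash
python3 look.py a4
```

```text
(no output)
```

View pics/a4.png

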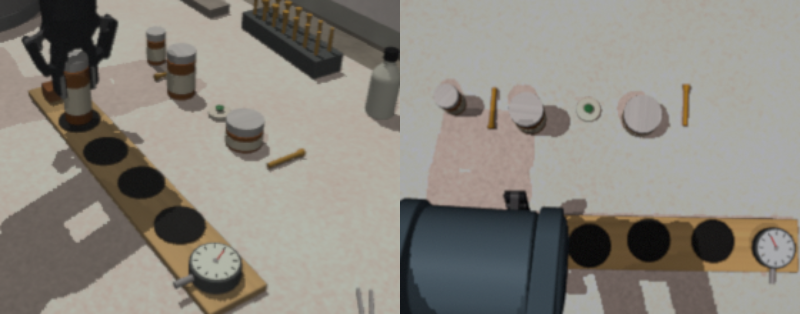

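Emit:
{"op": "apply_moves", "data": {"plan": [{"translation": [0, 0, 0.0015], "angular": [0, 0, 0], "hand": 0.02}, {"translation": [0, 0, 0], "angular": [0, 0, 0], "hand": 0.02}, {"translation": [0, 0, 0], "angular": [0, 0, 0], "hand": 0.05}, {"translation": [0, 0, 0], "angular": [0, 0, 0], "hand": 0.085}, {"translation": [0, 0, 0], "angular": [0, 0, 0], "hand": 0.085}, {"translation": [0, 0, 0], "angular": [0, 0, 0], "hand": 0.085}, {"translation": [0, 0, 0], "angular": [0, 0, 0], "hand": 0.085}]}}

```text
time_s: 9.22
eef_pos: [0.4527, 0.0895, 0.0588]
eef_rot: [-0.0, 0.707, 0.707, -0.0]
wrist_force: [0.3, 0.5, -0.3]
opening: 0.992
```

Emit:
{"op": "apply_moves", "data": {"plan": [{"translation": [0, 0, -0.03], "angular": [0, 0, 0], "hand": 0.085}, {"translation": [0, 0, -0.05], "angular": [0, 0, 0], "hand": 0.085}, {"translation": [0, 0, -0.04], "angular": [0, 0, 0], "hand": 0.085}, {"translation": [0, 0.045, 0], "angular": [0, 0, 0], "hand": 0.085}, {"translation": [0, 0.045, 0], "angular": [0, 0, 0], "hand": 0.085}, {"translation": [0, 0.045, 0], "angular": [0, 0, 0], "hand": 0.085}, {"translation": [-0.003, 0.044, 0], "angular": [0, 0, 0], "hand": 0.085}, {"translation": [0, 0, 0], "angular": [0, 0, 0], "hand": 0.085}, {"translation": [0, 0, 0], "angular": [0, 0, 0], "hand": 0.085}]}}

```text
time_s: 10.35
eef_pos: [0.631, 0.0867, 0.1781]
eef_rot: [-0.001, 0.707, 0.707, -0.001]
wrist_force: [-0.7, -0.6, 0.2]
opening: 0.998
```

```bash
python3 look.py a5
```

```text
(no output)
```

View pics/a5.png

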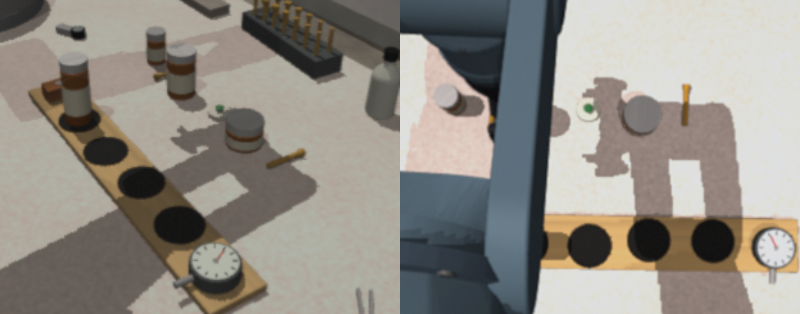

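Emit:
{"op": "apply_moves", "data": {"plan": [{"translation": [0, 0.001, 0.04], "angular": [0, 0, 0], "hand": 0.085}, {"translation": [0, 0, 0.04], "angular": [0, 0, 0], "hand": 0.085}, {"translation": [0, 0, 0.04], "angular": [0, 0, 0], "hand": 0.085}, {"translation": [0, 0, 0.033], "angular": [0, 0, 0], "hand": 0.085}, {"translation": [0, 0, 0], "angular": [0, 0, 0], "hand": 0.085}, {"translation": [0, 0, 0], "angular": [0, 0, 0], "hand": 0.06}, {"translation": [0, 0, 0], "angular": [0, 0, 0], "hand": 0.05}, {"translation": [0, 0, 0], "angular": [0, 0, 0], "hand": 0.035}, {"translation": [0, 0, 0], "angular": [0, 0, 0], "hand": 0.025}, {"translation": [0, 0, 0], "angular": [0, 0, 0], "hand": 0.025}]}}

```text
time_s: 11.7
eef_pos: [0.6343, 0.0866, 0.0283]
eef_rot: [0.001, 0.707, 0.707, 0.001]
wrist_force: [-1.9, 0.3, 6.8]
opening: 0.526
```

Emit:
{"op": "apply_moves", "data": {"plan": [{"translation": [0, 0, 0], "angular": [0, 0, 0], "hand": 0.025}, {"translation": [0, 0, 0], "angular": [0, 0, 0], "hand": 0.025}]}}

```text
time_s: 11.95
eef_pos: [0.6343, 0.0866, 0.0283]
eef_rot: [0.001, 0.707, 0.707, 0.001]
wrist_force: [-1.7, 1.3, 6.3]
opening: 0.527
```

Emit:
{"op": "apply_moves", "data": {"plan": [{"translation": [0, 0, -0.02], "angular": [0, 0, 0], "hand": 0.025}, {"translation": [0, 0, -0.04], "angular": [0, 0, 0], "hand": 0.025}, {"translation": [0, 0, -0.04], "angular": [0, 0, 0], "hand": 0.025}, {"translation": [-0.017, -0.037, 0], "angular": [0, 0, 0], "hand": 0.025}, {"translation": [-0.017, -0.037, 0], "angular": [0, 0, 0], "hand": 0.025}, {"translation": [-0.017, -0.037, 0], "angular": [0, 0, 0], "hand": 0.025}, {"translation": [-0.017, -0.037, 0], "angular": [0, 0, 0], "hand": 0.025}, {"translation": [-0.017, -0.035, 0], "angular": [0, 0, 0], "hand": 0.025}, {"translation": [0, 0, 0], "angular": [0, 0, 0], "hand": 0.025}, {"translation": [0, 0, 0], "angular": [0, 0, 0], "hand": 0.025}]}}

```text
time_s: 13.2
eef_pos: [0.4509, 0.0013, 0.1271]
eef_rot: [0.001, 0.707, 0.707, 0.001]
wrist_force: [0.5, 0.6, -2.0]
opening: 0.526
```

```bash
python3 look.py b1
```

```text
(no output)
```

View pics/b1.png

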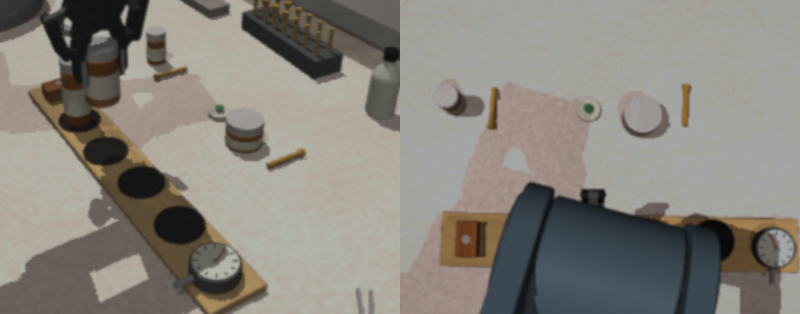

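Emit:
{"op": "apply_moves", "data": {"plan": [{"translation": [0, -0.001, 0.03], "angular": [0, 0, 0], "hand": 0.025}, {"translation": [0, 0, 0.03], "angular": [0, 0, 0], "hand": 0.025}, {"translation": [0, 0, 0.014], "angular": [0, 0, 0], "hand": 0.025}, {"translation": [0, 0, 0.005], "angular": [0, 0, 0], "hand": 0.025}, {"translation": [0, 0, 0.003], "angular": [0, 0, 0], "hand": 0.025}, {"translation": [0, 0, 0], "angular": [0, 0, 0], "hand": 0.025}, {"translation": [0, 0, 0], "angular": [0, 0, 0], "hand": 0.025}]}}

```text
time_s: 14.18
eef_pos: [0.4494, 0.0014, 0.0445]
eef_rot: [0.001, 0.707, 0.707, 0.0]
wrist_force: [-0.2, -0.0, -1.4]
opening: 0.529
```

Emit:
{"op": "apply_moves", "data": {"plan": [{"translation": [0, 0, 0.001], "angular": [0, 0, 0], "hand": 0.025}, {"translation": [0, 0, 0], "angular": [0, 0, 0], "hand": 0.055}, {"translation": [0, 0, 0], "angular": [0, 0, 0], "hand": 0.085}, {"translation": [0, 0, 0], "angular": [0, 0, 0], "hand": 0.085}, {"translation": [0, 0, 0], "angular": [0, 0, 0], "hand": 0.085}, {"translation": [0, 0, 0], "angular": [0, 0, 0], "hand": 0.085}, {"translation": [0, 0, -0.04], "angular": [0, 0, 0], "hand": 0.085}, {"translation": [0, 0, -0.05], "angular": [0, 0, 0], "hand": 0.085}, {"translation": [0, 0, -0.05], "angular": [0, 0, 0], "hand": 0.085}, {"translation": [0, 0, 0], "angular": [0, 0, 0], "hand": 0.085}]}}

```text
time_s: 15.42
eef_pos: [0.4518, 0.0008, 0.1871]
eef_rot: [0.004, 0.707, 0.707, 0.002]
wrist_force: [0.0, 0.3, -1.1]
opening: 0.994
```

Emit:
{"op": "apply_moves", "data": {"plan": [{"translation": [0.032, 0.034, 0], "angular": [0, 0, 0], "hand": 0.085}, {"translation": [0.033, 0.034, 0], "angular": [0, 0, 0], "hand": 0.085}, {"translation": [0.033, 0.034, 0], "angular": [0, 0, 0], "hand": 0.085}, {"translation": [0.033, 0.034, 0], "angular": [0, 0, 0], "hand": 0.085}, {"translation": [0.033, 0.034, 0], "angular": [0, 0, 0], "hand": 0.085}, {"translation": [0.032, 0.034, 0], "angular": [0, 0, 0], "hand": 0.085}, {"translation": [0, 0, 0], "angular": [0, 0, 0], "hand": 0.085}, {"translation": [0, 0, 0], "angular": [0, 0, 0], "hand": 0.085}]}}

```text
time_s: 16.42
eef_pos: [0.6515, 0.1974, 0.1808]
eef_rot: [-0.001, 0.707, 0.708, -0.001]
wrist_force: [-0.4, 0.1, -0.5]
opening: 0.994
```

```bash
python3 look.py b2
```

```text
(no output)
```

View pics/b2.png

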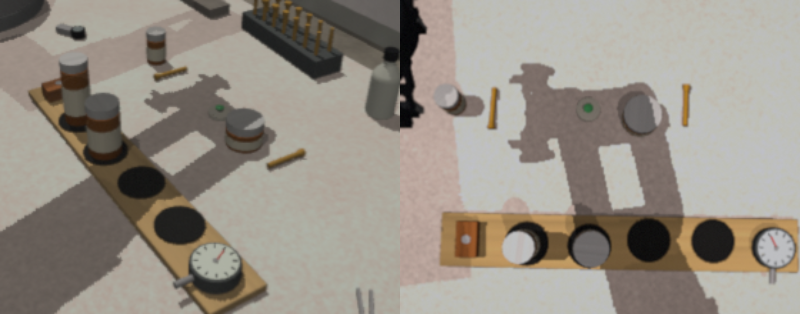

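Tall and wide both stand upright on their discs. Now for slim.

Emit:
{"op": "apply_moves", "data": {"plan": [{"translation": [-0.001, 0.003, 0.04], "angular": [0, 0, 0], "hand": 0.085}, {"translation": [0, 0, 0.04], "angular": [0, 0, 0], "hand": 0.085}, {"translation": [0, 0, 0.04], "angular": [0, 0, 0], "hand": 0.085}, {"translation": [0, 0, 0.035], "angular": [0, 0, 0], "hand": 0.085}, {"translation": [0, 0, 0.012], "angular": [0, 0, 0], "hand": 0.07}, {"translation": [0, 0, 0], "angular": [0, 0, 0], "hand": 0.055}, {"translation": [0, 0, 0], "angular": [0, 0, 0], "hand": 0.045}, {"translation": [0, 0, 0], "angular": [0, 0, 0], "hand": 0.035}, {"translation": [0, 0, 0], "angular": [0, 0, 0], "hand": 0.02}, {"translation": [0, 0, 0], "angular": [0, 0, 0], "hand": 0.015}]}}

```text
time_s: 17.77
eef_pos: [0.6569, 0.1969, 0.0179]
eef_rot: [0.001, 0.707, 0.707, 0.001]
wrist_force: [-1.2, -1.2, 5.9]
opening: 0.385
```

Emit:
{"op": "apply_moves", "data": {"plan": [{"translation": [0, 0, 0], "angular": [0, 0, 0], "hand": 0.015}, {"translation": [0, 0, 0], "angular": [0, 0, 0], "hand": 0.015}, {"translation": [0, 0, 0], "angular": [0, 0, 0], "hand": 0.015}]}}

```text
time_s: 18.15
eef_pos: [0.6569, 0.1969, 0.0179]
eef_rot: [0.001, 0.707, 0.707, 0.001]
wrist_force: [-1.2, -0.6, 6.3]
opening: 0.384
```

Emit:
{"op": "apply_moves", "data": {"plan": [{"translation": [0, 0, -0.02], "angular": [0, 0, 0], "hand": 0.015}, {"translation": [0, 0, -0.04], "angular": [0, 0, 0], "hand": 0.015}, {"translation": [0, 0, -0.05], "angular": [0, 0, 0], "hand": 0.015}, {"translation": [0, 0, -0.04], "angular": [0, 0, 0], "hand": 0.015}, {"translation": [0, 0, 0], "angular": [0, 0, 0], "hand": 0.015}]}}

```text
time_s: 18.77
eef_pos: [0.6587, 0.1972, 0.1724]
eef_rot: [0.003, 0.707, 0.707, 0.004]
wrist_force: [1.6, -0.0, -2.0]
opening: 0.378
```

Emit:
{"op": "apply_moves", "data": {"plan": [{"translation": [-0.035, -0.025, 0], "angular": [0, 0, 0], "hand": 0.015}, {"translation": [-0.035, -0.025, 0], "angular": [0, 0, 0], "hand": 0.015}, {"translation": [-0.035, -0.025, 0], "angular": [0, 0, 0], "hand": 0.015}, {"translation": [-0.035, -0.025, 0], "angular": [0, 0, 0], "hand": 0.015}, {"translation": [-0.035, -0.025, 0], "angular": [0, 0, 0], "hand": 0.015}, {"translation": [-0.035, -0.025, 0], "angular": [0, 0, 0], "hand": 0.015}, {"translation": [-0.035, -0.025, 0], "angular": [0, 0, 0], "hand": 0.015}, {"translation": [-0.035, -0.025, 0], "angular": [0, 0, 0], "hand": 0.015}, {"translation": [0, 0, 0], "angular": [0, 0, 0], "hand": 0.015}, {"translation": [0, 0, 0], "angular": [0, 0, 0], "hand": 0.015}]}}

```text
time_s: 20.02
eef_pos: [0.4557, -0.0833, 0.1656]
eef_rot: [-0.0, 0.707, 0.707, 0.0]
wrist_force: [1.6, -0.1, -0.6]
opening: 0.38
```

```bash
python3 look.py c1
```

```text
(no output)
```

View pics/c1.png

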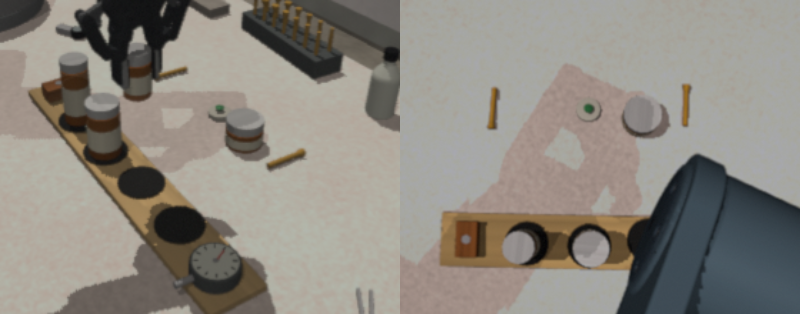

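Emit:
{"op": "apply_moves", "data": {"plan": [{"translation": [0, 0.001, 0.035], "angular": [0, 0, 0], "hand": 0.015}, {"translation": [0, 0, 0.04], "angular": [0, 0, 0], "hand": 0.015}, {"translation": [0, 0, 0.035], "angular": [0, 0, 0], "hand": 0.015}, {"translation": [0, 0, 0.015], "angular": [0, 0, 0], "hand": 0.015}, {"translation": [0, 0, 0.004], "angular": [0, 0, 0], "hand": 0.015}, {"translation": [0, 0, 0.002], "angular": [0, 0, 0], "hand": 0.015}, {"translation": [0, 0, 0], "angular": [0, 0, 0], "hand": 0.015}, {"translation": [0, 0, 0], "angular": [0, 0, 0], "hand": 0.015}]}}

```text
time_s: 21.12
eef_pos: [0.4575, -0.0838, 0.0356]
eef_rot: [0.001, 0.707, 0.707, 0.0]
wrist_force: [-0.3, -0.0, -1.0]
opening: 0.382
```

Another 2 mm down, then release and lift away.

Emit:
{"op": "apply_moves", "data": {"plan": [{"translation": [0, 0, 0.002], "angular": [0, 0, 0], "hand": 0.015}, {"translation": [0, 0, 0], "angular": [0, 0, 0], "hand": 0.015}, {"translation": [0, 0, 0], "angular": [0, 0, 0], "hand": 0.045}, {"translation": [0, 0, 0], "angular": [0, 0, 0], "hand": 0.075}, {"translation": [0, 0, 0], "angular": [0, 0, 0], "hand": 0.085}, {"translation": [0, 0, 0], "angular": [0, 0, 0], "hand": 0.085}, {"translation": [0, 0, -0.04], "angular": [0, 0, 0], "hand": 0.085}, {"translation": [0, 0, -0.05], "angular": [0, 0, 0], "hand": 0.085}, {"translation": [0, 0, -0.05], "angular": [0, 0, 0], "hand": 0.085}, {"translation": [0, 0, 0], "angular": [0, 0, 0], "hand": 0.085}]}}

```text
time_s: 22.38
eef_pos: [0.4597, -0.0847, 0.1772]
eef_rot: [0.004, 0.707, 0.707, 0.002]
wrist_force: [-0.1, -0.5, -0.4]
opening: 0.992
```

Emit:
{"op": "apply_moves", "data": {"plan": [{"translation": [0.003, 0.044, 0], "angular": [0, 0, 0], "hand": 0.085}, {"translation": [0.003, 0.044, 0], "angular": [0, 0, 0], "hand": 0.085}, {"translation": [0.003, 0.044, 0], "angular": [0, 0, 0], "hand": 0.085}, {"translation": [0.001, 0.044, 0], "angular": [0, 0, 0], "hand": 0.085}, {"translation": [0, 0, 0], "angular": [0, 0, 0], "hand": 0.085}, {"translation": [0, 0, 0], "angular": [0, 0, 0], "hand": 0.085}]}}

```text
time_s: 23.12
eef_pos: [0.6315, -0.073, 0.171]
eef_rot: [-0.001, 0.707, 0.707, -0.001]
wrist_force: [-0.5, -0.6, -0.0]
opening: 0.996
```

```bash
python3 look.py c2
```

```text
(no output)
```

View pics/c2.png

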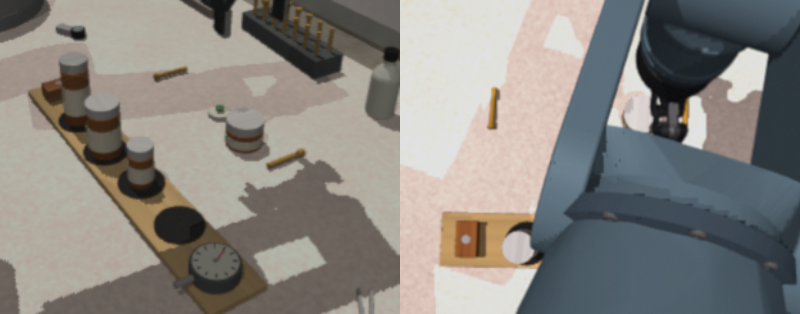

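Emit:
{"op": "apply_moves", "data": {"plan": [{"translation": [-0.001, 0.001, 0.04], "angular": [0, 0, 0], "hand": 0.085}, {"translation": [0, 0, 0.04], "angular": [0, 0, 0], "hand": 0.085}, {"translation": [0, 0, 0.04], "angular": [0, 0, 0], "hand": 0.085}, {"translation": [0, 0, 0.03], "angular": [0, 0, 0], "hand": 0.085}, {"translation": [0, 0, 0.012], "angular": [0, 0, 0], "hand": 0.085}, {"translation": [0, 0, 0], "angular": [0, 0, 0], "hand": 0.08}, {"translation": [0, 0, 0], "angular": [0, 0, 0], "hand": 0.065}, {"translation": [0, 0, 0], "angular": [0, 0, 0], "hand": 0.055}, {"translation": [0, 0, 0], "angular": [0, 0, 0], "hand": 0.045}, {"translation": [0, 0, 0], "angular": [0, 0, 0], "hand": 0.035}]}}

```text
time_s: 24.48
eef_pos: [0.635, -0.0747, 0.0128]
eef_rot: [0.001, 0.707, 0.707, 0.001]
wrist_force: [-1.8, -0.4, 7.4]
opening: 0.615
```

Emit:
{"op": "apply_moves", "data": {"plan": [{"translation": [0, 0, 0], "angular": [0, 0, 0], "hand": 0.035}, {"translation": [0, 0, 0], "angular": [0, 0, 0], "hand": 0.035}]}}

```text
time_s: 24.72
eef_pos: [0.6351, -0.0747, 0.0128]
eef_rot: [0.001, 0.707, 0.707, 0.001]
wrist_force: [-1.0, -0.2, 7.8]
opening: 0.614
```

Emit:
{"op": "apply_moves", "data": {"plan": [{"translation": [0, 0, -0.02], "angular": [0, 0, 0], "hand": 0.035}, {"translation": [0, 0, -0.04], "angular": [0, 0, 0], "hand": 0.035}, {"translation": [0, 0, -0.04], "angular": [0, 0, 0], "hand": 0.035}, {"translation": [-0.02, -0.036, 0], "angular": [0, 0, 0], "hand": 0.035}, {"translation": [-0.02, -0.036, 0], "angular": [0, 0, 0], "hand": 0.035}, {"translation": [-0.02, -0.036, 0], "angular": [0, 0, 0], "hand": 0.035}, {"translation": [-0.02, -0.036, 0], "angular": [0, 0, 0], "hand": 0.035}, {"translation": [-0.02, -0.036, 0], "angular": [0, 0, 0], "hand": 0.035}, {"translation": [0, 0, 0], "angular": [0, 0, 0], "hand": 0.035}, {"translation": [0, 0, 0], "angular": [0, 0, 0], "hand": 0.035}]}}

```text
time_s: 25.98
eef_pos: [0.4548, -0.1748, 0.1119]
eef_rot: [0.001, 0.707, 0.707, 0.0]
wrist_force: [0.3, -0.5, -1.4]
opening: 0.612
```

```bash
python3 look.py d1
```

```text
(no output)
```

View pics/d1.png

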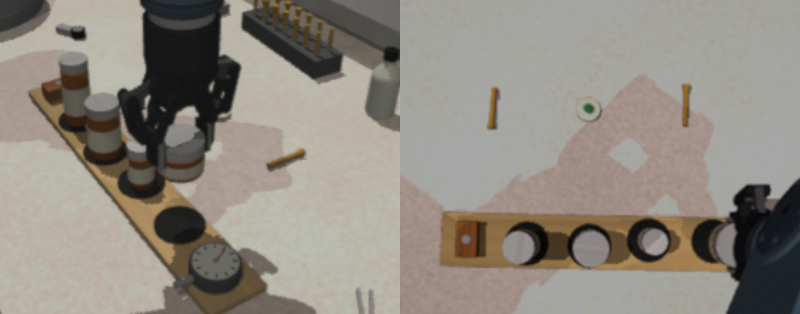

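Emit:
{"op": "apply_moves", "data": {"plan": [{"translation": [0.001, 0, 0.03], "angular": [0, 0, 0], "hand": 0.035}, {"translation": [0, 0, 0.03], "angular": [0, 0, 0], "hand": 0.035}, {"translation": [0, 0, 0.014], "angular": [0, 0, 0], "hand": 0.035}, {"translation": [0, 0, 0.005], "angular": [0, 0, 0], "hand": 0.035}, {"translation": [0, 0, 0.003], "angular": [0, 0, 0], "hand": 0.035}, {"translation": [0, 0, 0], "angular": [0, 0, 0], "hand": 0.035}, {"translation": [0, 0, 0], "angular": [0, 0, 0], "hand": 0.035}]}}

```text
time_s: 26.95
eef_pos: [0.4544, -0.1738, 0.0295]
eef_rot: [0.001, 0.707, 0.707, 0.0]
wrist_force: [0.2, -0.3, -0.7]
opening: 0.614
```

Emit:
{"op": "apply_moves", "data": {"plan": [{"translation": [0, 0, 0.0015], "angular": [0, 0, 0], "hand": 0.035}, {"translation": [0, 0, 0], "angular": [0, 0, 0], "hand": 0.035}, {"translation": [0, 0, 0], "angular": [0, 0, 0], "hand": 0.065}, {"translation": [0, 0, 0], "angular": [0, 0, 0], "hand": 0.085}, {"translation": [0, 0, 0], "angular": [0, 0, 0], "hand": 0.085}, {"translation": [0, 0, 0], "angular": [0, 0, 0], "hand": 0.085}, {"translation": [0, 0, -0.04], "angular": [0, 0, 0], "hand": 0.085}, {"translation": [0, 0, -0.06], "angular": [0, 0, 0], "hand": 0.085}, {"translation": [0, 0, -0.06], "angular": [0, 0, 0], "hand": 0.085}, {"translation": [0, 0, -0.05], "angular": [0, 0, 0], "hand": 0.085}]}}

```text
time_s: 28.2
eef_pos: [0.4541, -0.1736, 0.2399]
eef_rot: [0.001, 0.707, 0.707, 0.0]
wrist_force: [0.3, -0.5, -0.8]
opening: 0.993
```

Emit:
{"op": "apply_moves", "data": {"plan": [{"translation": [-0.05, 0, 0], "angular": [0, 0, 0], "hand": 0.085}, {"translation": [-0.05, 0, 0], "angular": [0, 0, 0], "hand": 0.085}, {"translation": [-0.05, 0, 0], "angular": [0, 0, 0], "hand": 0.085}, {"translation": [-0.05, -0.02, 0], "angular": [0, 0, 0], "hand": 0.085}, {"translation": [-0.05, -0.03, 0], "angular": [0, 0, 0], "hand": 0.085}, {"translation": [-0.05, -0.03, 0], "angular": [0, 0, 0], "hand": 0.085}, {"translation": [0, 0, 0], "angular": [0, 0, 0], "hand": 0.085}]}}

```text
time_s: 29.08
eef_pos: [0.3715, -0.4768, 0.2368]
eef_rot: [-0.0, 0.709, 0.705, -0.0]
wrist_force: [0.9, 0.9, 0.2]
opening: 0.997
```

```bash
python3 - <<'E'
from bench import ctrl
from h import *
s=ctrl.camera("side"); t=ctrl.camera("top")
D=[(.4547,-.1736),(.4567,-.0827),(.4496,.001),(.4528,.089)]
S=s["img"][:,:,::-1].copy(); T=t["img"][:,:,::-1].copy()
cv2.imwrite("pics/e1.png",cv2.resize(S[130:350,200:480],(780,613))[:600]); 
a=np.linspace(0,2*np.pi,80)
for (x,y),h,d in zip(D,(.042,.06,.08,.102),(.054,.034,.046,.040)):
    for I,c in ((S,s),(T,t)):
        for u in proj(c,np.c_[x+d/2*np.cos(a),y+d/2*np.sin(a),0*a+.015+h]):
            i,j=int(round(u[1])),int(round(u[0]))
            if 0<=i<400 and 0<=j<640: I[i,j]=(0,0,255)
cv2.imwrite("pics/e2.png",cv2.resize(S[150:330,220:400],(600,600),interpolation=0))
cv2.imwrite("pics/e3.png",cv2.resize(T[220:300,195:485],None,fx=2.7,fy=2.7,interpolation=0))
E
```

```text
(no output)
```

View pics/e2.png

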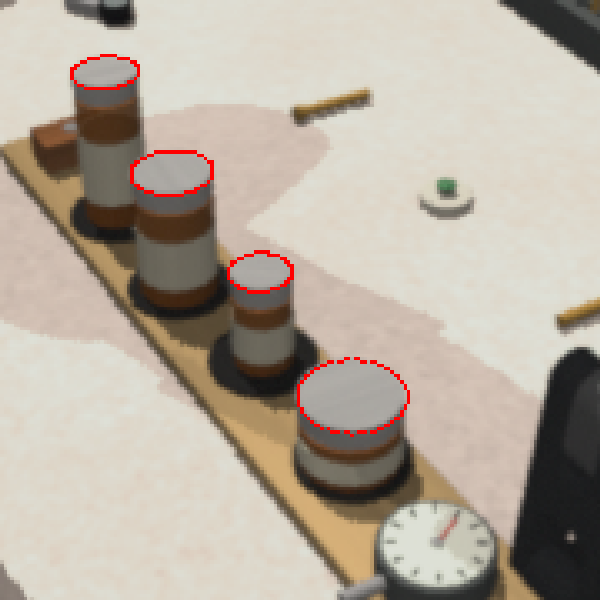

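View pics/e3.png

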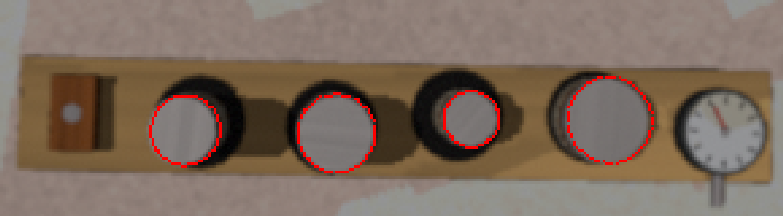

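View pics/e1.png

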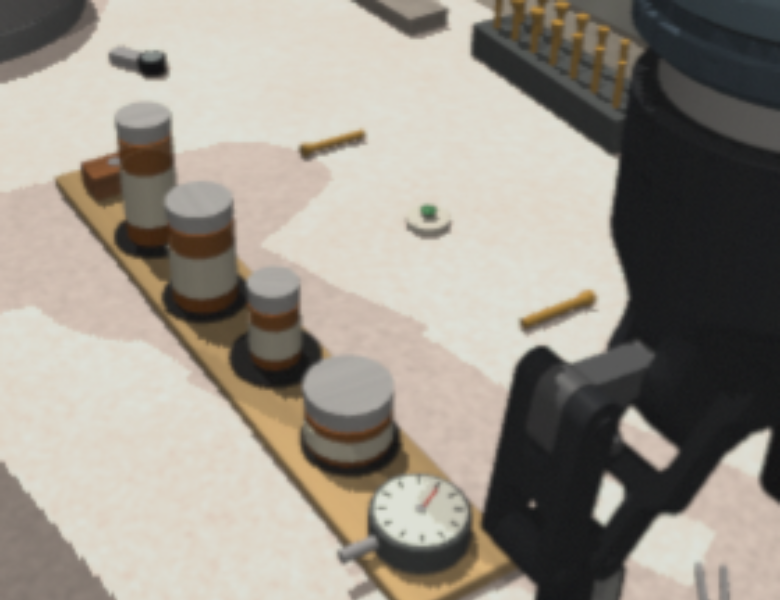

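All four caps fall on the predicted rings in both views. The pots stand upright in the right order, the dish is undisturbed and the arm is clear. I'll let the arm settle and then hand in.

Emit:
{"op": "apply_moves", "data": {"plan": [{"translation": [0, 0, 0], "angular": [0, 0, 0], "hand": 0.085}, {"translation": [0, 0, 0], "angular": [0, 0, 0], "hand": 0.085}, {"translation": [0, 0, 0], "angular": [0, 0, 0], "hand": 0.085}]}}

```text
time_s: 29.55
eef_pos: [0.3749, -0.4728, 0.2375]
eef_rot: [0.0, 0.706, 0.708, -0.0]
wrist_force: [0.5, -0.8, 0.4]
opening: 0.999
```

```bash
python3 -c "
from bench import ctrl
print(ctrl.hand_in()); o=ctrl.get_obs(); print(o['time_s'],abs(o['dq']).max())"
```

```text
the job is handed in; nothing more can be done
None
the job is handed in; nothing more can be done
```

I moved all four pots onto the discs in order of height and handed the job in at about 29.6 s. From the dial-gauge end (-y) they run squat, slim, wide, tall on disc_0 to disc_3.

- **Placement:** in the last top and side pictures, each cap's rim fell on the ring drawn for its disc's centre and height, within about a pixel (roughly 2 mm). All four pots stood upright.
- **Dish and arm:** in those pictures the dish with the stone looked to be where it started, judged by eye. The arm was clear of everything with the gripper open. The wrist-force readings after each move stayed below 10 N.
- **Disagreements:** the two cameras differed by about 2 mm in y on the disc positions, which is within their calibration, so I used the average. No check failed. A state reading after hand-in was refused, so I have no measurement from the judged second, and hand-in gives no verdict.

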